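Load the grinding jar onto the roller mill

ROBOT

A 6-joint arm with a two-finger parallel gripper is mounted at the origin on the work surface. World frame = base frame: x ahead of the robot, y to its left, z up, the work surface at z = 0. Lengths are in mm, angles in rad, forces in N, time in s.
With the tool pointing down it reaches from about 350 to 775 mm from the base axis. Payload 5.5 kg.
Tool frame: the origin (TCP) lies on the front face of the gripper's body, between the roots of the fingers; the fingertips stand 73 mm ahead of it and the grasp point (between the pads) lies 54 mm ahead of it; z points along the fingers, y is the line along which they close (so a half turn about z gives the same grasp; the last joint's range is limited). The gripper opens to 85 mm and grips with 20 to 120 N. Pads are 22 mm wide; open, the fingers measure 114 mm over their backs; the gripper's body (76 mm by 85 mm) begins 54 mm behind the grasp point. The pads swing forward as they close: fully open they stand 13 mm farther back than shut.
Start: joints at [-1.32, 0.313, 0.046, 1.304, 0, 1.431], TCP at [219.031, -531.685, 303.923] pointing down, gripper open.
Joint ranges: [-2.76, 2.76], [-0.86, 1.69], [-1.03, 1.26], [-2.2, 2.34], [-1.47, 1.5], [-3.14, 3.14]. Speed limits (rad/s): [2.57, 2.57, 3.14, 3.14, 3.14, 3.14].

INTERFACE

Orientations are given as a 3x3 rotation matrix whose columns are the frame's x, y, z axes.
In Python, from plant import read_state, snapshot, hand_in gives the robot as it stands.
- The arm moves only by the tool carry_out, never from a script. Its arguments are lists of equal length, an entry for each row: "claw": the finger opening in mm, from 0 to 85.4; "linear": the shift along the tool's x, y, z in mm, a list of three; "spin": the turn about the tool's z in degrees. A call has 1 to 20 rows; each row is the pose to reach, as a shift and turn from the pose commanded when the call began, along the tool's axes at that moment; what a row does not reach only later rows make up. A row lasts 1/8 s, in which the tool goes at most 62.5 mm and 10.7 degrees, less where a joint would pass 70% of its speed; a pose out of reach is approached as far as the arm can. A call with a gripper value outside its range is refused whole. The fingers move at their own pace and stop on an object; "grip_force" is the grip in N (left out, the last holds). Time passes only in rows, so rows that repeat a pose let the fingers close. It gives the time, the measured TCP pose, the force, the opening and the grip force at its end, in the units of the state.
- read_state(): the state, without advancing time (a new reading comes with each control period).
- snapshot(name): name is "scene" or "side" or "wrist"; returns a dict with "image" (400x640x3 uint8, blue, green, red), "K" (3x3 intrinsics, pixels), "R" (3x3) and "t" (3): a world point X has camera coordinates R X + t; the wrist camera has in their place "hand_eye" (4x4, takes a point from camera to tool coordinates, whose origin is the TCP and whose axes are the flange's). Camera axes: x right, y down, z forward; pixel columns grow to the right and rows downward; lengths in mm; the calibration is good to about 2 mm. A picture is of the moment at which its call begins: read the wrist's pose just before it. There is no depth.
- hand_in(): hands the job in; it is judged then, once.
The state is a dict: "time": time; "joint_positions": joint angles; "joint_vel": joint speeds; "joint_efforts": joint torques, N m; "tool_pos": TCP position; "eef_rot": TCP orientation; "ft_force": force on the tool from outside, world axes, zero at the start; "torque": the same for the moment, N m; "width": opening from 0.0 (shut) to 1.0 (fully open); "grasp_force": force on a finger pad.
Only numpy, scipy, OpenCV 4.12 (cv2) and the standard library are available. Lean on these libraries where they do the work, as an engineer would, in place of code of your own. Each camera call takes 0.05 s, during which the arm holds its last target. There are 200 camera calls.

TASK

Load the jar mill without picking the jar up: with your fingertips behind it, push the white grinding jar slowly up the loading ramp, keeping your fingers on it all the way so that it never runs back or runs free, until it drops home between the two black rollers. Then push the orange end stop along its rail until the jar is held between it and the white button on the drive box with no end play. Only push, gently: do not grip or lift the jar, and leave the other things on the bench where they are.

Things in the scene. Friction and masses are not known exactly. Their poses are not given: they have to be found in the camera images.
- mill: Bench jar mill, fixed: grey bed with two black rollers, green drive box, loading ramp. Origin on the table; z up, +x up the ramp (the way the jar is pushed), +y along the rollers to the drive box. mm in this frame: drive box x 30 to 202, y 79 to 179, 104 high; bearing plate at the other end, y -146 to -138, 52 high; round steel stop rail behind the rear roller, x 157 to 167, z 80 to 90.
- ramp: Loading ramp, part of the mill, steel, rising 7 degrees; 136 mm wide between green side walls 24 mm high. Origin on its surface at the inner face of its foot lip, at (-195, 0, 14) mm in the mill's frame; x up the slope, y as the mill's, z square to the slope. The lip (x -6 to 0, 14 mm high) keeps the jar from rolling off the foot. The plate ends at x 271 mm; the front roller continues its plane.
- front_roller (a point): Middle of the axis of the front roller, at (85, -31, 34) mm in the mill's frame. The rear roller's axis is at x 141 mm, the same height. Both are 28 mm in diameter, black rubber, turn stiffly, and run from y -137 to 75 mm.
- jar: Grinding jar, 0.6 to 1 kg: white slippery glazed cylinder lying across the ramp, 120 mm long, 74 mm in diameter, on two black rubber tyres 80 mm in diameter, 12 wide, 40 to 52 mm either side of its middle. Origin at its centre; y is its axis, x and z turn as it rolls. It starts resting on the ramp against the foot lip, centre at ramp x 31, z 40 mm. Let go higher up, it rolls back.
- seat (a point): Centre of the jar when home between the rollers, at (113, 0, 80.5) mm in the mill's frame; along y the jar may lie a little to either side. It drops home by itself (about 8 mm) once its centre is well past the front roller's axis (mill x 95 mm). Held against the thrust button, its centre is at mill y 12 mm.
- thrust_button (a point): Middle of the face of the white nylon thrust button on the drive box, 36 mm in diameter, on the axis of the seated jar: (113, 72, 80.5) mm in the mill's frame.
- end_stop (a joint): How far the orange end stop has been slid towards the drive box, in m, 0 to 0.075. It starts at 0 to 0.022 and stays where it is left (friction about 1.5 N, and 3 to 7 N more while it pushes the jar along). It reads 0.062 when the jar is held between it and the thrust button.
- stop_face (a point): Orange end stop, at the bearing-plate end of the rollers: upright plate 50 mm wide along mill x, 6 mm thick, z 52 to 110 mm, on a narrow foot riding between the rollers. This point is the middle of its jar side, 85 mm above the table, at mill x 113 mm; the outer side, to push on, is 6 mm to the mill's -y. The foot, below z 50 mm, reaches 20 mm out. It slides along mill +y.
- weight: Bystander: brass weight with a knob, 38 mm in diameter, 63 mm high, standing. Origin under its centre.
- mould: Bystander: black ring mould, 80 mm in diameter, 40 mm high. Origin under its centre.
- bottle: Bystander: small amber bottle with a black cap, 48 mm in diameter, 95 mm high. Origin under its centre.
- brush: Bystander: brush, 160 mm long, lying flat.
- spatula: Bystander: spatula, 180 mm long, lying flat.
- beaker: Bystander: steel beaker, 68 mm in diameter, 85 mm high, standing. Origin under its centre.
Not all that is in view belongs to the job. What is shaped like the jar but yellow is not meant.

How it is judged (in metres and radians):
On the way, in this order (a step that is already met when the one before it is completed fails the run):
1. the jar is on the upper half of the ramp with the fingers against it (x of jar in the frame of ramp between 0.16 and 0.28 m and contact force between the fingers and jar above 0.1 N).
2. the jar is home between the two rollers (x of jar in the frame of mill between 0.108 and 0.118 m and z of jar in the frame of mill between 0.076 and 0.086 m and angle between the y axis of jar and the y axis of mill, either way round below 0.06 rad and linear speed of jar below 0.03 m/s), for 0.2 s.
3. the end stop has been slid up so that the jar has no end play (x of jar in the frame of mill between 0.108 and 0.118 m and z of jar in the frame of mill between 0.076 and 0.086 m and angle between the y axis of jar and the y axis of mill, either way round below 0.06 rad and value of joint end_stop between 0.058 and 0.066 m), for 0.1 s.
At the end, for the whole second after the job is handed in: The jar lies at rest between the two rollers (centre within 5 mm of home across the rollers and in height, axis within 0.06 rad of theirs) and the end stop holds it against the thrust button with at most 4 mm of end play in all (end stop at 0.058 to 0.066 m) (all of step 3 and y of jar in the frame of mill between 0.006 and 0.016 m and linear speed of jar below 0.02 m/s); the robot touches nothing.
It fails at once if the jar runs free on the ramp: no finger on it and faster than 0.18 m/s (x of jar in the frame of ramp between 0.045 and 0.275 m and contact force between each of the fingers, the arm and jar below 0.01 N and linear speed of jar above 0.18 m/s).
It fails at once if the jar is lifted more than 10 mm off the ramp or rollers (z of jar in the frame of ramp above 0.05 m).
It fails at once if the jar is squeezed or rammed with more than 30 N (contact force between the fingers and jar above 30 N).
It fails at once if a bystander (weight, mould, bottle, brush, spatula or beaker) is moved by more than 25 mm (distance of any of weight, mould, bottle, brush, spatula, beaker from where it was at the start of the episode above 0.025 m).
It also fails if it takes over 69 s, if anything falls off the work surface, if the arm or the gripper's body presses on something with over 40 N, if the wrist force passes 120 N, or if a joint passes its speed limit or range.

## Working session

There is one attempt and no reset: what is moved stays moved. The work goes in short steps, Python scripts to look and compute and a tool call to move; the robot and the scene stay as the last step left them, time stands still between calls to the robot, and variables do not carry over. Pictures are saved under pics/ and viewed, at most 10 in all, crops included, and the job is handed in when it is done.

Besides the shell and the picture viewer there is one more tool, called after "Emit:" as name([rows], argument=value, ...), one row to a line, values as JSON. carry_out: Moves the arm, as the interface text tells. Its arguments: {"type":"object","properties":{"claw":{"type":"array","items":{"type":"number"}},"linear":{"type":"array","items":{"type":"array","items":{"type":"number"}}},"spin":{"type":"array","items":{"type":"number"}},"grip_force":{"type":"number"}},"required":["claw","linear","spin"]}

```bash
mkdir -p pics; ls; python3 - <<'E'
from plant import *
import cv2,numpy as np
s=read_state();print(s)
for n in("scene","side"):
    d=snapshot(n);cv2.imwrite(f"pics/{n}0.png",d["image"]);np.savez(f"{n}.npz",K=d["K"],R=d["R"],t=d["t"]);print(n,d["K"],d["R"],d["t"],-d["R"].T@d["t"])
E
```

```text
pics
{'time': 0.0, 'joint_positions': array([-1.31960683e+00,  3.14006529e-01,  4.49879221e-02,  1.30360070e+00,
        2.51707627e-05,  1.43120822e+00]), 'joint_vel': array([ 0.00023389, -0.00019628, -0.00023918,  0.00023903,  0.00067839,
       -0.00055561]), 'joint_efforts': array([-9.53018025e-04, -4.80625784e+01,  2.98532850e+01,  1.92800938e-02,
       -1.55814942e-04, -3.33930046e-06]), 'tool_pos': array([ 218.93044194, -531.28451649,  303.00892214]), 'eef_rot': array([[ 9.24613212e-01,  3.80907107e-01, -4.28731240e-04],
       [ 3.80907246e-01, -9.24611556e-01,  1.77202232e-03],
       [ 2.78566034e-04, -1.80174208e-03, -9.99998338e-01]]), 'ft_force': array([-0.41203586, -0.62957848,  0.32468793]), 'torque': array([ 0.00654684, -0.05462457, -0.03285263]), 'grasp_force': 0.0, 'width': 1.0039632314478284}
scene [[378.80409826   0.         316.07199948]
 [  0.         378.80409826 195.67896099]
 [  0.           0.           1.        ]] [[-0.89986345  0.43578886  0.01827127]
 [ 0.21810045  0.48584392 -0.846397  ]
 [-0.37772737 -0.75765675 -0.53223893]] [ 519.53939657  -68.47361568 1215.21461522] [941.4684564  727.57357008 579.33602288]
side [[392.11826471   0.         318.1633556 ]
 [  0.         392.11826471 205.84716545]
 [  0.           0.           1.        ]] [[-0.9276067  -0.37342082 -0.01013438]
 [-0.28976726  0.73639641 -0.61135527]
 [ 0.23575571 -0.56416063 -0.79129137]] [554.99285964 201.04447512 843.75299546] [374.15161305 535.20968328 796.18856934]
```

View pics/scene0.png

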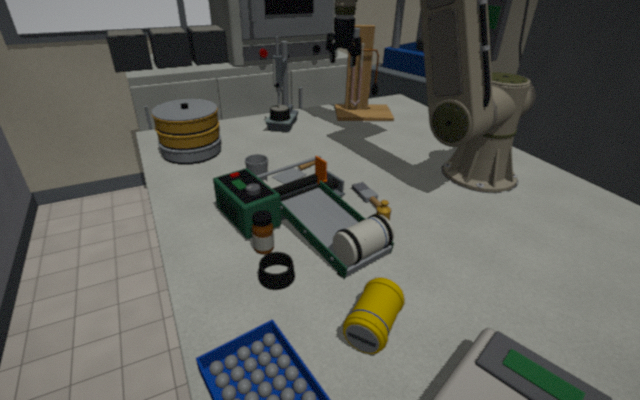

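View pics/side0.png

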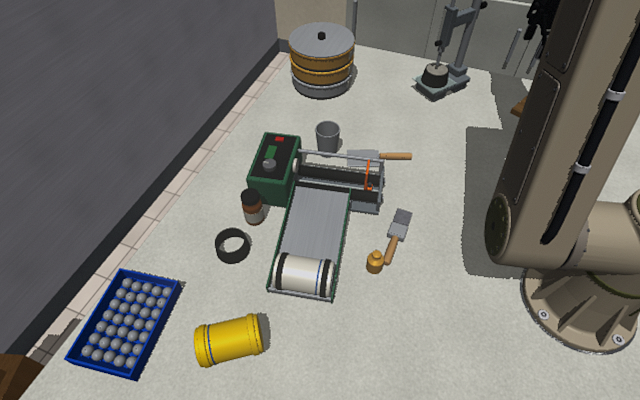

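The side view shows the jar at about (305,273), drive box at (275,165), ramp foot at about (303,293) and the orange stop at (370,178). The scene view agrees. I'll enlarge a crop to pick mill landmarks.

```bash
python3 - <<'E'
import cv2
i=cv2.imread("pics/side0.png")[125:310,230:430]
cv2.imwrite("pics/c1.png",cv2.resize(i,None,fx=3.2,fy=3.2,interpolation=cv2.INTER_CUBIC))
E
```

```text
(no output)
```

View pics/c1.png

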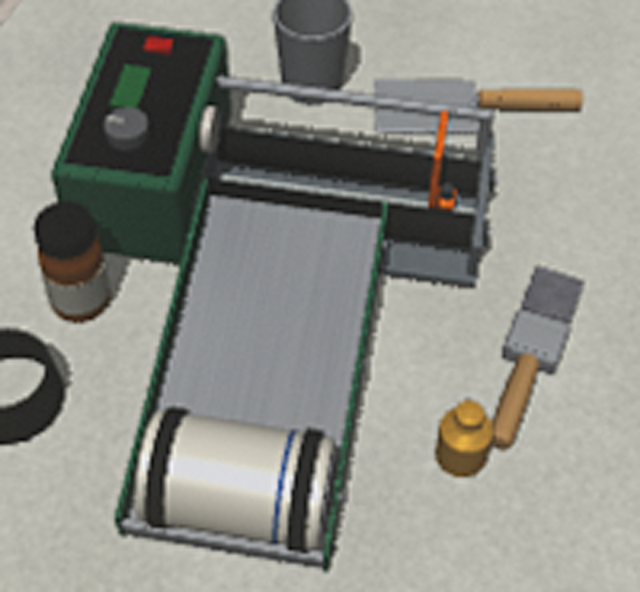

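The crop shows drive-box top corners at (110,24), (226,38), (55,176) and (178,192), the foot lip from (122,525) to (328,558), and the orange plate from (443,112) to (434,200).

```bash
cat > fit.py <<'E'
import numpy as np
from scipy.optimize import least_squares
c=np.load("side.npz")
def proj(X,c=c):
    p=(c["R"]@np.atleast_2d(X).T).T+c["t"]; q=(c["K"]@p.T).T; return q[:,:2]/q[:,2:]
def mill(P,m):
    x,y,a=m; C,S=np.cos(a),np.sin(a); P=np.atleast_2d(P)
    return P@np.array([[C,-S,0],[S,C,0],[0,0,1]]).T+[x,y,0]
def ramp(x,y,z):
    a=np.radians(7);return [-195+x*np.cos(a)-z*np.sin(a),y,14+x*np.sin(a)+z*np.cos(a)]
E
cat > run.py <<'E'
from fit import *
L=[([202,179,104],(110,24)),([202,79,104],(226,38)),([30,179,104],(55,176)),([30,79,104],(178,192)),
(ramp(-6,70,14),(122,524)),(ramp(-6,-70,14),(328,556)),(ramp(271,68,0),(208,197)),(ramp(271,-68,0),(382,205)),([162,-146,88],(492,115))]
P=np.array([l[0] for l in L]);uv=np.array([l[1] for l in L])/3.2+[230,125]
f=lambda m:(proj(mill(P,m))-uv).ravel()
r=least_squares(f,[430,-50,-1.6],loss="soft_l1",x_scale=[10,10,.1])
print(r.x,r.cost);print(r.fun.reshape(-1,2).round(1))
m=r.x;np.save("m.npy",m)
for n,p in dict(jar=ramp(31,0,40),seat=[113,0,80.5],lip=ramp(0,0,0),stop0=[113,-118,85]).items():print(n,mill(p,m).round(1))
# predicted crop pixels: stop face for joint=0: contact at .062 -> y=12-60=-48
for j in(0,10,22):
  y=-48-62+j
  print(j,((proj(mill([[138,y-6,110],[88,y-6,110],[138,y,110],[88,y,110],[88,y,52]],m))-[230,125])*3.2).round())
E
python3 run.py
```

```text
[591.40265338  23.16198243  -1.36346148] 12.807104267214699
[[-1.2 -2.1]
 [-0.1 -2.2]
 [-2.8 -1.2]
 [ 0.  -0.9]
 [-0.1  1.2]
 [ 0.5  1.7]
 [ 0.6 -0.1]
 [-0.   4.3]
 [ 1.9 -0.7]]
jar [[556.6 188.6  57.5]]
seat [[614.7 -87.4  80.5]]
lip [[551.3 214.   14. ]]
stop0 [[ 499.2 -111.7   85. ]]
0 [[460. 110.]
 [454. 158.]
 [452. 109.]
 [446. 157.]
 [439. 208.]]
10 [[447. 108.]
 [440. 157.]
 [439. 108.]
 [432. 156.]
 [426. 206.]]
22 [[431. 107.]
 [424. 155.]
 [423. 106.]
 [416. 154.]
 [410. 204.]]
```

Emit:
carry_out([
  [566, -430, -60],
  [566, -430, -60],
  [566, -430, -60],
  [566, -430, -60],
  [566, -430, -60],
  [566, -430, -60],
  [566, -430, -60],
  [566, -430, -60],
  [566, -430, -60],
  [566, -430, -60],
  [566, -430, -60],
  [566, -430, -60],
  [566, -430, -60],
  [566, -430, -60],
], claw=[40, 40, 40, 40, 40, 40, 40, 40, 40, 40, 40, 40, 40, 40], spin=[-79.5, -79.5, -79.5, -79.5, -79.5, -79.5, -79.5, -79.5, -79.5, -79.5, -79.5, -79.5, -79.5, -79.5])

```text
time: 1.85
tool_pos: [578.1, 81.1, 363.4]
eef_rot: [[-0.206, 0.979, -0.001], [0.979, 0.206, -0.0], [-0.0, -0.001, -1.0]]
ft_force: [-0.1, -0.1, -1.1]
width: 0.467
grasp_force: 0.0
```

```bash
python3 - <<'E'
from plant import *
import cv2,numpy as np
s=read_state();print(s["time"],s["tool_pos"],s["eef_rot"],s["width"],s["ft_force"])
d=snapshot("wrist");T=np.eye(4);T[:3,:3]=s["eef_rot"];T[:3,3]=s["tool_pos"]
E=np.linalg.inv(T@d["hand_eye"]);print(d["hand_eye"])
np.savez("w1.npz",K=d["K"],R=E[:3,:3],t=E[:3,3]);cv2.imwrite("pics/w1.png",d["image"])
E
```

```text
1.85 [578.11436536  81.09513906 363.36484713] [[-2.05911003e-01  9.78569847e-01 -1.30885202e-03]
 [ 9.78570711e-01  2.05910614e-01 -4.27113838e-04]
 [-1.48454200e-04 -1.36875169e-03 -9.99999052e-01]] 0.46668209518439296 [-0.13744917 -0.06942139 -1.06237128]
[[-5.70377495e-04 -9.53496717e-01 -3.01402863e-01  7.57828241e+01]
 [ 9.99999837e-01 -5.33182076e-04 -2.05671713e-04 -4.61052009e-01]
 [ 3.54046984e-05 -3.01402931e-01  9.53496865e-01 -6.89367841e+01]
 [ 0.00000000e+00  0.00000000e+00  0.00000000e+00  1.00000000e+00]]
```

View pics/w1.png

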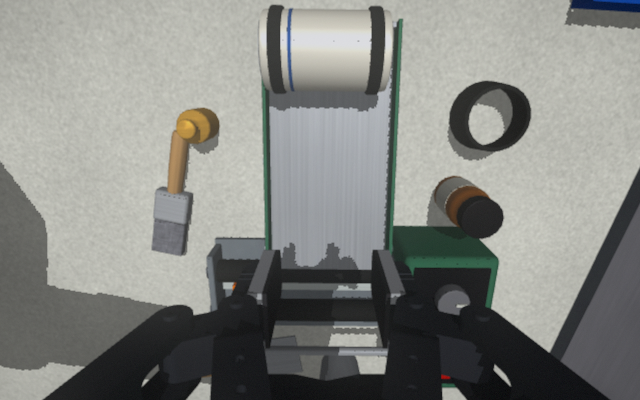

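Wrist view: jar at (327,50), ramp plate between columns ~270 and ~390, drive box at right, so the yaw is good. I'll check predicted points against these.

```bash
python3 - <<'E'
from fit import *
import cv2
w=np.load("w1.npz");m=np.load("m.npy")
i=cv2.imread("pics/w1.png")
def lines(m,col):
  for a,b in [(ramp(0,68,0),ramp(271,68,0)),(ramp(0,-68,0),ramp(271,-68,0)),(ramp(271,-68,0),ramp(271,68,0)),(ramp(0,68,24),ramp(271,68,24)),(ramp(0,-68,24),ramp(271,-68,24)),
   ([30,79,104],[30,179,104]),([30,79,104],[202,79,104]),([30,179,104],[202,179,104]),([30,79,0],[30,179,0]),
   (ramp(31,-60,80),ramp(31,60,80)),(ramp(31,-52,40),ramp(71,-52,40)),(ramp(31,52,40),ramp(71,52,40)),(ramp(71,-52,40),ramp(71,52,40))]:
    p=proj(mill([a,b],m),w);yield p
big=cv2.resize(i,None,fx=2,fy=2,interpolation=cv2.INTER_CUBIC)
for p in lines(m,0):
  q=np.int32(np.round(p*2+.5));cv2.line(big,tuple(map(int,q[0])),tuple(map(int,q[1])),(255,0,255),1)
cv2.imwrite("pics/w1o.png",big[0:600,380:1020])
E
```

```text
(no output)
```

View pics/w1o.png

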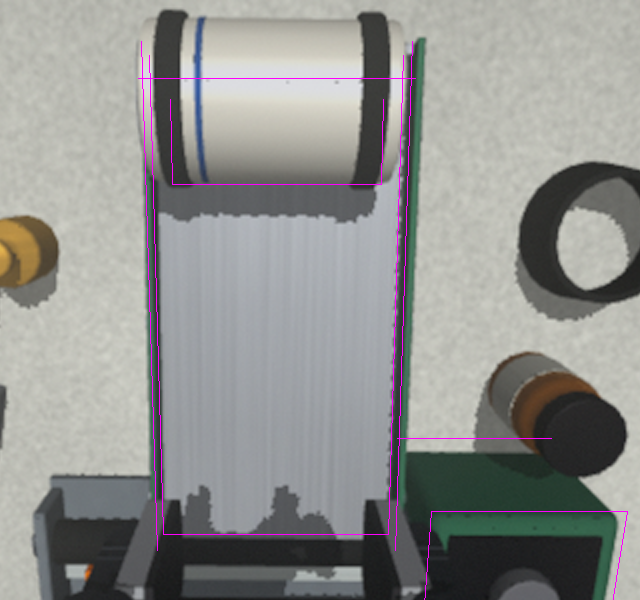

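Emit:
carry_out([
  [60, 0, 0],
  [120, 0, 0],
  [176, 0, 40],
  [176, 0, 90],
  [176, 0, 140],
  [176, 0, 180],
  [176, 0, 210],
  [176, 0, 230],
  [176, 0, 240],
  [176, 0, 245],
  [176, 0, 245],
  [176, 0, 245],
], claw=[40, 40, 40, 40, 40, 40, 40, 40, 40, 40, 40, 40], spin=[0, 0, 0, 0, 0, 0, 0, 0, 0, 0, 0, 0])

```text
time: 3.4
tool_pos: [542.9, 253.8, 119.8]
eef_rot: [[-0.206, 0.979, 0.002], [0.979, 0.206, 0.0], [0.0, 0.002, -1.0]]
ft_force: [-0.5, -1.4, 0.1]
width: 0.468
grasp_force: 0.0
```

```bash
python3 - <<'E'
from plant import *
import cv2,numpy as np
from fit import *
s=read_state();print(s["time"],s["tool_pos"],s["ft_force"]);m=np.load("m.npy")
i=cv2.resize(snapshot("side")["image"][150:350,200:400],None,fx=3,fy=3,interpolation=cv2.INTER_CUBIC)
cv2.imwrite("pics/s1.png",i)
E
```

```text
3.4 [542.87961239 253.81380785 119.82387177] [-0.50016481 -1.3505256   0.1167592 ]
```

View pics/s1.png

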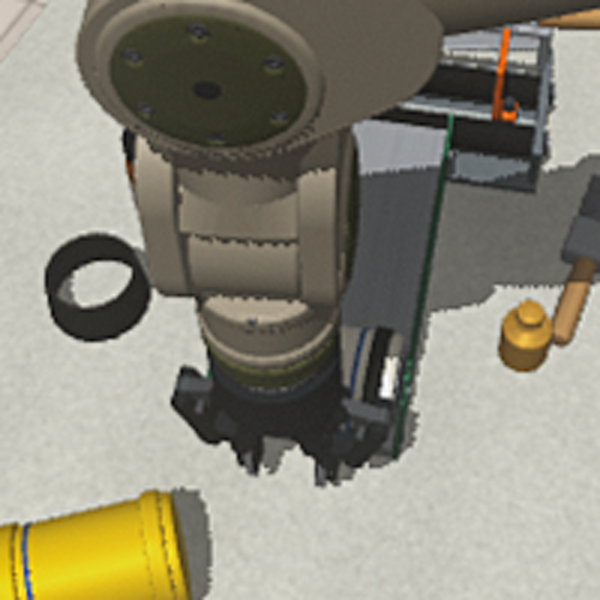

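Both fingertips are behind the jar, with the tips at about (250,470) and (325,475) in the crop. Next I creep into contact.

Emit:
carry_out([
  [-3, 0, 0],
  [-6, 0, 0],
  [-9, 0, 0],
  [-12, 0, 0],
  [-14, 0, 0],
  [-16, 0, 0],
  [-18, 0, 0],
  [-20, 0, 0],
  [-22, 0, 0],
  [-24, 0, -1],
  [-27, 0, -1],
  [-30, 0, -2],
  [-33, 0, -2],
  [-36, 0, -2],
  [-39, 0, -3],
  [-42, 0, -3],
  [-45, 0, -3],
  [-48, 0, -4],
  [-51, 0, -4],
  [-54, 0, -4],
], claw=[40, 40, 40, 40, 40, 40, 40, 40, 40, 40, 40, 40, 40, 40, 40, 40, 40, 40, 40, 40], spin=[0, 0, 0, 0, 0, 0, 0, 0, 0, 0, 0, 0, 0, 0, 0, 0, 0, 0, 0, 0])

```text
time: 5.95
tool_pos: [553.5, 200.7, 122.9]
eef_rot: [[-0.206, 0.979, -0.0], [0.979, 0.206, -0.0], [-0.0, -0.0, -1.0]]
ft_force: [-0.5, 3.0, 2.2]
width: 0.466
grasp_force: 1.6
```

```bash
python3 - <<'E'
from plant import *
import cv2,numpy as np
s=read_state();print(s["time"],s["tool_pos"],s["ft_force"],s["torque"])
i=snapshot("wrist")["image"];cv2.imwrite("pics/w2.png",i)
E
```

```text
5.95 [553.45143123 200.67684987 122.85356723] [-0.46260348  3.03205824  2.17556625] [ 0.64191381  0.27626648 -0.08381264]
```

View pics/w2.png

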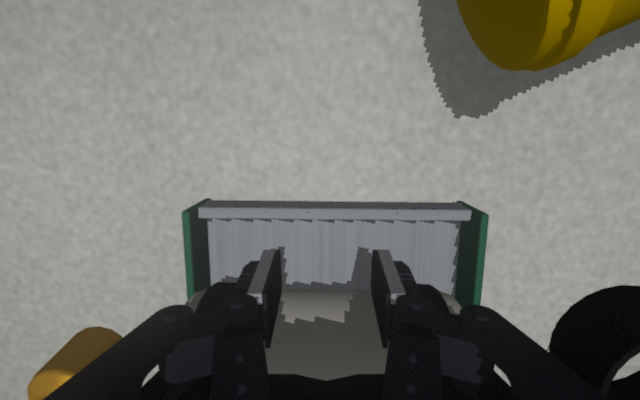

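Wrist view: the jar is clear of the foot lip (row 212) and sits squarely against both fingers, at about 4 N contact. Continuing up the ramp.

Emit:
carry_out([
  [-4, 0, -0.5],
  [-8, 0, -1],
  [-12, 0, -1.5],
  [-16, 0, -2],
  [-20, 0, -2.5],
  [-24, 0, -3],
  [-28, 0, -3.5],
  [-32, 0, -4],
  [-36, 0, -4.5],
  [-40, 0, -5],
  [-44, 0, -5.5],
  [-48, 0, -6],
  [-52, 0, -6.5],
  [-56, 0, -7],
  [-60, 0, -7.5],
  [-64, 0, -8],
  [-68, 0, -8.5],
  [-72, 0, -9],
  [-76, 0, -9.5],
  [-80, 0, -10],
], claw=[40, 40, 40, 40, 40, 40, 40, 40, 40, 40, 40, 40, 40, 40, 40, 40, 40, 40, 40, 40], spin=[0, 0, 0, 0, 0, 0, 0, 0, 0, 0, 0, 0, 0, 0, 0, 0, 0, 0, 0, 0])

```text
time: 8.5
tool_pos: [570.0, 122.3, 132.9]
eef_rot: [[-0.206, 0.979, 0.0], [0.979, 0.206, -0.0], [-0.0, -0.0, -1.0]]
ft_force: [-0.5, 2.3, 2.3]
width: 0.473
grasp_force: 1.6
```

Emit:
carry_out([
  [-4, 0, -0.5],
  [-8, 0, -1],
  [-12, 0, -1.5],
  [-16, 0, -2],
  [-20, 0, -2.5],
  [-24, 0, -3],
  [-28, 0, -3.5],
  [-32, 0, -4],
  [-36, 0, -4.5],
  [-40, 0, -5],
  [-44, 0, -5.5],
  [-48, 0, -6],
  [-52, 0, -6.5],
  [-56, 0, -7],
  [-60, 0, -7.5],
  [-64, 0, -8],
  [-68, 0, -8.5],
  [-72, 0, -9],
  [-76, 0, -9.5],
  [-80, 0, -10],
], claw=[40, 40, 40, 40, 40, 40, 40, 40, 40, 40, 40, 40, 40, 40, 40, 40, 40, 40, 40, 40], spin=[0, 0, 0, 0, 0, 0, 0, 0, 0, 0, 0, 0, 0, 0, 0, 0, 0, 0, 0, 0])

```text
time: 11.0
tool_pos: [586.4, 44.0, 142.9]
eef_rot: [[-0.206, 0.979, -0.0], [0.979, 0.206, -0.0], [-0.0, -0.0, -1.0]]
ft_force: [-1.5, 3.6, 2.4]
width: 0.471
grasp_force: 1.6
```

```bash
python3 - <<'E'
from plant import *
import cv2,numpy as np
s=read_state();m=np.load("m.npy");u=np.array([np.cos(m[2]),np.sin(m[2])]);r=s["tool_pos"][:2]-m[:2]
print(s["time"],s["tool_pos"],"mill",r@u,r@[-u[1],u[0]],s["ft_force"],s["torque"])
i=cv2.resize(snapshot("side")["image"][100:300,220:420],None,fx=3,fy=3,interpolation=cv2.INTER_CUBIC)
cv2.imwrite("pics/s2.png",i)
E
```

```text
11.0 [586.43481458  44.0434036  142.89819583] mill -21.45684648801931 -0.5629487504446762 [-1.45579103  3.58538468  2.41624986] [ 0.60835477  0.20658297 -0.12961635]
```

View pics/s2.png

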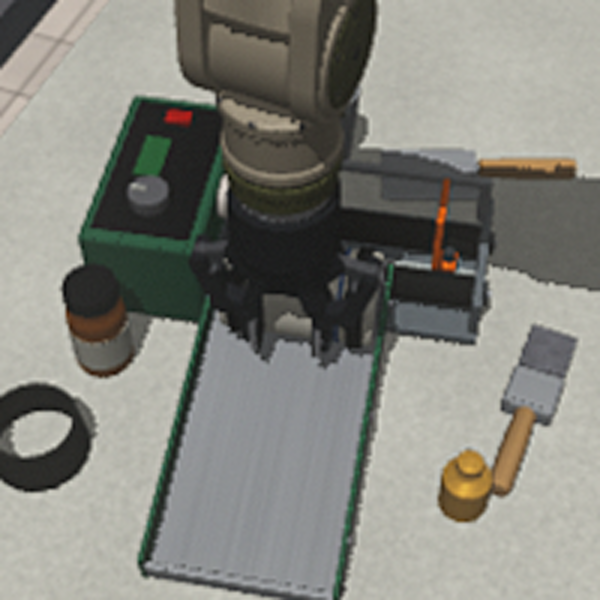

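The jar is on the upper ramp, straight and against the fingers. Next comes the last push over the front roller.

Emit:
carry_out([
  [-4, 0, -0.5],
  [-8, 0, -1],
  [-12, 0, -1.5],
  [-16, 0, -2],
  [-20, 0, -2.5],
  [-24, 0, -3],
  [-28, 0, -3.5],
  [-32, 0, -4],
  [-36, 0, -4.5],
  [-40, 0, -5],
  [-44, 0, -5.5],
  [-48, 0, -6],
  [-51, 0, -6],
  [-54, 0, -6],
  [-57, 0, -6],
  [-60, 0, -6],
  [-63, 0, -6],
  [-66, 0, -6],
  [-69, 0, -6],
  [-72, 0, -6],
], claw=[40, 40, 40, 40, 40, 40, 40, 40, 40, 40, 40, 40, 40, 40, 40, 40, 40, 40, 40, 40], spin=[0, 0, 0, 0, 0, 0, 0, 0, 0, 0, 0, 0, 0, 0, 0, 0, 0, 0, 0, 0])

```text
time: 13.55
tool_pos: [601.3, -26.4, 148.9]
eef_rot: [[-0.206, 0.979, 0.0], [0.979, 0.206, -0.0], [-0.0, -0.0, -1.0]]
ft_force: [-0.2, -0.0, 0.3]
width: 0.471
grasp_force: 0.0
```

```bash
python3 - <<'E'
from plant import *
import cv2,numpy as np
s=read_state();m=np.load("m.npy");u=np.array([np.cos(m[2]),np.sin(m[2])]);r=s["tool_pos"][:2]-m[:2]
print(s["time"],s["tool_pos"],"mill",r@u,r@[-u[1],u[0]],s["ft_force"],s["torque"])
cv2.imwrite("pics/w3.png",np.hstack([snapshot("wrist")["image"][200:,150:500],snapshot("side")["image"][100:300,220:420]]))
E
```

```text
13.55 [601.27938394 -26.38678742 148.86143709] mill 50.5207350254693 -0.5345401620904837 [-0.18217638 -0.00516064  0.34289023] [ 0.02520205 -0.04354113  0.05642681]
```

View pics/w3.png

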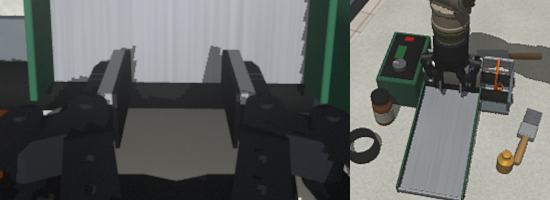

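Contact force fell to zero at TCP mill x 50, so the jar has dropped home ahead of the fingers. I'll back off, rise and move over to the end stop.

Emit:
carry_out([
  [8, 0, 0],
  [15, 0, 0],
  [15, 0, -40],
  [15, 0, -90],
  [15, 0, -140],
  [0, -40, -140],
  [-20, -80, -140],
  [-40, -115, -140],
  [-62, -140, -140],
  [-62, -140, -140],
  [-62, -140, -140],
  [-62, -140, -140],
], claw=[40, 40, 40, 40, 20, 0, 0, 0, 0, 0, 0, 0], spin=[0, 0, 0, 0, 0, 0, 0, 0, 0, 0, 0, 0])

```text
time: 15.15
tool_pos: [477.6, -114.9, 288.8]
eef_rot: [[-0.207, 0.978, 0.0], [0.978, 0.207, 0.0], [0.0, 0.0, -1.0]]
ft_force: [-0.2, 0.4, -0.9]
width: -0.002
grasp_force: 0.0
```

```bash
cat > seg.py <<'E'
from plant import *
import cv2
from fit import *
m=np.load("m.npy")
def stat():
    s=read_state();u=np.array([np.cos(m[2]),np.sin(m[2])]);r=s["tool_pos"][:2]-m[:2]
    print(s["time"],s["tool_pos"].round(1),"mill",(r@u).round(1),(r@[-u[1],u[0]]).round(1),s["ft_force"].round(2),s["width"]);return s
def masks(n,s=None):
    d=snapshot(n)
    if n=="wrist":
        T=np.eye(4);T[:3,:3]=s["eef_rot"];T[:3,3]=s["tool_pos"];E=np.linalg.inv(T@d["hand_eye"]);c=dict(K=d["K"],R=E[:3,:3],t=E[:3,3])
    else:c=d
    h=cv2.cvtColor(d["image"],cv2.COLOR_BGR2HSV)
    o=cv2.inRange(h,(3,190,90),(14,255,255));k,l,st,ce=cv2.connectedComponentsWithStats(o)
    print(n,"orange",[(list(map(int,q)),) for q in st[1:] if q[4]>15])
    for j in range(0,71,10):
        y=-110+j;print(j,proj(mill([[113,y,110],[113,y-6,110],[88,y-3,110],[138,y-3,110]],m),c).round(0).tolist())
    return d["image"]
E
python3 - <<'E'
from seg import *
s=stat();a=masks("wrist",s);b=masks("side")
cv2.imwrite("pics/x4.png",np.hstack([a[100:,100:540],cv2.resize(b[120:240,240:420],None,fx=2,fy=2.5)]))
E
```

```text
15.15 [ 477.6 -114.9  288.8] mill 111.7 -139.8 [-0.17  0.45 -0.87] -0.0020956619300492602
wrist orange [([366, 152, 14, 77, 574],), ([347, 162, 16, 23, 197],)]
0 [[367.0, 197.0], [359.0, 197.0], [364.0, 163.0], [362.0, 228.0]]
10 [[381.0, 197.0], [373.0, 197.0], [379.0, 163.0], [376.0, 228.0]]
20 [[395.0, 197.0], [387.0, 197.0], [393.0, 163.0], [389.0, 228.0]]
30 [[409.0, 197.0], [400.0, 197.0], [407.0, 163.0], [402.0, 228.0]]
40 [[422.0, 197.0], [414.0, 197.0], [421.0, 163.0], [415.0, 228.0]]
50 [[436.0, 197.0], [428.0, 197.0], [435.0, 163.0], [429.0, 228.0]]
60 [[450.0, 197.0], [441.0, 197.0], [449.0, 163.0], [442.0, 228.0]]
70 [[463.0, 197.0], [455.0, 197.0], [463.0, 163.0], [455.0, 228.0]]
side orange [([602, 31, 21, 9, 39],), ([366, 160, 4, 19, 32],)]
0 [[370.0, 166.0], [373.0, 167.0], [371.0, 174.0], [372.0, 159.0]]
10 [[366.0, 166.0], [369.0, 166.0], [366.0, 174.0], [368.0, 159.0]]
20 [[362.0, 165.0], [364.0, 166.0], [362.0, 173.0], [364.0, 158.0]]
30 [[358.0, 165.0], [360.0, 165.0], [358.0, 173.0], [360.0, 158.0]]
40 [[354.0, 164.0], [356.0, 165.0], [354.0, 172.0], [356.0, 157.0]]
50 [[349.0, 164.0], [352.0, 164.0], [349.0, 172.0], [352.0, 157.0]]
60 [[345.0, 163.0], [348.0, 164.0], [345.0, 171.0], [348.0, 156.0]]
70 [[341.0, 163.0], [344.0, 163.0], [341.0, 171.0], [344.0, 156.0]]
```

View pics/x4.png

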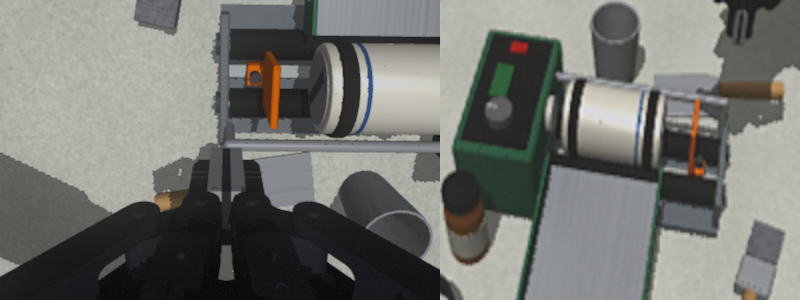

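The picture shows the jar seated between the rollers and straight, with the orange stop at about 9 mm and a gap to the jar. The fingers shut are outside the stop, so I lower and push.

Emit:
carry_out([
  [0, 0, 40],
  [0, 0, 80],
  [0, 0, 110],
  [0, 0, 128],
  [0, 0, 138],
  [0, 0, 138],
  [0, 4, 138],
  [0, 8, 138],
  [0, 12, 138],
  [0, 15, 138],
  [0, 18, 138],
  [0, 21, 138],
  [0, 24, 138],
  [0, 27, 138],
  [0, 30, 138],
  [0, 33, 138],
  [0, 36, 138],
  [0, 39, 138],
  [0, 42, 138],
  [0, 45, 138],
], claw=[0, 0, 0, 0, 0, 0, 0, 0, 0, 0, 0, 0, 0, 0, 0, 0, 0, 0, 0, 0], spin=[0, 0, 0, 0, 0, 0, 0, 0, 0, 0, 0, 0, 0, 0, 0, 0, 0, 0, 0, 0])

```text
time: 17.75
tool_pos: [521.2, -106.4, 150.9]
eef_rot: [[-0.206, 0.979, -0.0], [0.979, 0.206, -0.0], [-0.0, -0.0, -1.0]]
ft_force: [-2.4, -0.8, 1.0]
width: -0.0
grasp_force: 0.8
```

```bash
python3 -c "
from seg import *
s=stat();masks('side')"
```

```text
17.75 [ 521.2 -106.4  150.9] mill 112.3 -95.3 [-2.41 -0.77  0.98] -0.00017083027564330415
side orange [([602, 30, 13, 6, 23],), ([354, 166, 5, 23, 42],)]
0 [[370.0, 166.0], [373.0, 167.0], [371.0, 174.0], [372.0, 159.0]]
10 [[366.0, 166.0], [369.0, 166.0], [366.0, 174.0], [368.0, 159.0]]
20 [[362.0, 165.0], [364.0, 166.0], [362.0, 173.0], [364.0, 158.0]]
30 [[358.0, 165.0], [360.0, 165.0], [358.0, 173.0], [360.0, 158.0]]
40 [[354.0, 164.0], [356.0, 165.0], [354.0, 172.0], [356.0, 157.0]]
50 [[349.0, 164.0], [352.0, 164.0], [349.0, 172.0], [352.0, 157.0]]
60 [[345.0, 163.0], [348.0, 164.0], [345.0, 171.0], [348.0, 156.0]]
70 [[341.0, 163.0], [344.0, 163.0], [341.0, 171.0], [344.0, 156.0]]
```

Emit:
carry_out([
  [0, 2, 0],
  [0, 4, 0],
  [0, 6, 0],
  [0, 8, 0],
  [0, 10, 0],
  [0, 12, 0],
  [0, 14, 0],
  [0, 16, 0],
  [0, 18, 0],
  [0, 20, 0],
], claw=[0, 0, 0, 0, 0, 0, 0, 0, 0, 0], spin=[0, 0, 0, 0, 0, 0, 0, 0, 0, 0])

```text
time: 19.05
tool_pos: [538.5, -102.8, 150.8]
eef_rot: [[-0.205, 0.979, -0.005], [0.979, 0.205, -0.002], [-0.001, -0.005, -1.0]]
ft_force: [-8.9, -4.5, 5.3]
width: 0.003
grasp_force: 4.9
```

Emit:
carry_out([
  [0, 1, 0],
  [0, 2, 0],
  [0, 3, 0],
], claw=[0, 0, 0], spin=[0, 0, 0])

```text
time: 19.42
tool_pos: [541.5, -102.1, 150.8]
eef_rot: [[-0.205, 0.979, -0.005], [0.979, 0.205, -0.002], [-0.001, -0.005, -1.0]]
ft_force: [-8.9, -4.0, 4.5]
width: -0.001
grasp_force: 4.9
```

```bash
python3 -c "
from seg import *
s=stat();masks('side')" | grep -v '^[0-4]0\? '
```

```text
19.425 [ 541.5 -102.1  150.8] mill 112.3 -74.7 [-8.91 -4.01  4.52] -0.0006241151297111883
side orange [([346, 165, 4, 22, 39],)]
50 [[349.0, 164.0], [352.0, 164.0], [349.0, 172.0], [352.0, 157.0]]
60 [[345.0, 163.0], [348.0, 164.0], [345.0, 171.0], [348.0, 156.0]]
70 [[341.0, 163.0], [344.0, 163.0], [341.0, 171.0], [344.0, 156.0]]
```

Emit:
carry_out([
  [0, 1, 0],
  [0, 2, 0],
  [0, 2, 0],
], claw=[0, 0, 0], spin=[0, 0, 0])

```text
time: 19.85
tool_pos: [543.6, -101.7, 150.8]
eef_rot: [[-0.205, 0.979, -0.004], [0.979, 0.205, -0.002], [-0.001, -0.004, -1.0]]
ft_force: [-7.7, -4.9, 5.0]
width: -0.001
grasp_force: 4.6
```

Emit:
carry_out([
  [0, 0.5, 0],
  [0, 1, 0],
  [0, 1, 0],
], claw=[0, 0, 0], spin=[0, 0, 0])

```text
time: 20.23
tool_pos: [544.5, -101.5, 150.8]
eef_rot: [[-0.205, 0.979, -0.004], [0.979, 0.205, -0.002], [-0.001, -0.005, -1.0]]
ft_force: [-8.5, -3.6, 5.2]
width: -0.003
grasp_force: 4.7
```

Emit:
carry_out([
  [0, 0.5, 0],
  [0, 1, 0],
  [0, 1, 0],
], claw=[0, 0, 0], spin=[0, 0, 0])

```text
time: 20.6
tool_pos: [545.5, -101.4, 150.9]
eef_rot: [[-0.205, 0.979, -0.004], [0.979, 0.205, -0.002], [-0.001, -0.005, -1.0]]
ft_force: [-8.0, -5.2, 6.0]
width: 0.002
grasp_force: 4.7
```

Emit:
carry_out([
  [0, 0.5, 0],
  [0, 1, 0],
  [0, 1, 0],
], claw=[0, 0, 0], spin=[0, 0, 0])

```text
time: 20.98
tool_pos: [546.5, -101.2, 150.8]
eef_rot: [[-0.205, 0.979, -0.004], [0.979, 0.205, -0.002], [-0.001, -0.005, -1.0]]
ft_force: [-8.4, -3.6, 4.7]
width: 0.0
grasp_force: 4.7
```

Emit:
carry_out([
  [0, 0.5, 0],
  [0, 1, 0],
  [0, 1, 0],
], claw=[0, 0, 0], spin=[0, 0, 0])

```text
time: 21.35
tool_pos: [547.4, -100.9, 150.8]
eef_rot: [[-0.205, 0.979, -0.004], [0.979, 0.205, -0.002], [-0.001, -0.005, -1.0]]
ft_force: [-8.5, -3.9, 5.5]
width: 0.0
grasp_force: 4.7
```

```bash
python3 -c "
from seg import *
s=stat();masks('side')" | grep -v '^[0-4]0\? '
```

```text
21.35 [ 547.4 -100.9  150.8] mill 112.4 -68.6 [-8.47 -3.89  5.52] 0.0003874172915567055
side orange [([344, 165, 3, 22, 35],), ([347, 183, 5, 5, 16],)]
50 [[349.0, 164.0], [352.0, 164.0], [349.0, 172.0], [352.0, 157.0]]
60 [[345.0, 163.0], [348.0, 164.0], [345.0, 171.0], [348.0, 156.0]]
70 [[341.0, 163.0], [344.0, 163.0], [341.0, 171.0], [344.0, 156.0]]
```

Emit:
carry_out([
  [0, 0.5, 0],
  [0, 1, 0],
  [0, 1, 0],
], claw=[0, 0, 0], spin=[0, 0, 0])

```text
time: 21.78
tool_pos: [548.4, -100.8, 150.8]
eef_rot: [[-0.205, 0.979, -0.004], [0.979, 0.205, -0.002], [-0.001, -0.005, -1.0]]
ft_force: [-8.0, -3.9, 5.7]
width: 0.002
grasp_force: 4.7
```

Emit:
carry_out([
  [0, 0.5, 0],
  [0, 1, 0],
  [0, 1, 0],
], claw=[0, 0, 0], spin=[0, 0, 0])

```text
time: 22.15
tool_pos: [548.9, -100.6, 150.8]
eef_rot: [[-0.205, 0.979, -0.005], [0.979, 0.205, -0.002], [-0.001, -0.006, -1.0]]
ft_force: [-11.1, -5.3, 6.3]
width: -0.004
grasp_force: 5.5
```

```bash
python3 - <<'E'
from seg import *
s=stat();d=snapshot("side");c=d
i=d["image"]
# white jar end vs button along the seat axis (top of jar line), row profile
for z in(80.5,100):
  P=[[113-20,y,z+12] for y in range(40,84,2)]
  q=proj(mill(P,m),c);print([(y,i[int(round(v)),int(round(u))].tolist()) for y,(u,v) in zip(range(40,84,2),q)])
E
```

```text
22.15 [ 548.9 -100.6  150.8] mill 112.4 -67.1 [-11.07  -5.28   6.34] -0.003695744199415356
[(40, [160, 173, 177]), (42, [160, 173, 177]), (44, [159, 171, 175]), (46, [157, 169, 173]), (48, [156, 167, 171]), (50, [172, 183, 187]), (52, [172, 183, 187]), (54, [145, 156, 160]), (56, [71, 76, 78]), (58, [29, 28, 28]), (60, [37, 39, 39]), (62, [37, 39, 39]), (64, [33, 33, 35]), (66, [28, 29, 29]), (68, [140, 152, 155]), (70, [171, 185, 187]), (72, [171, 185, 187]), (74, [141, 150, 154]), (76, [138, 145, 150]), (78, [83, 88, 89]), (80, [33, 39, 29]), (82, [33, 39, 29])]
[(40, [219, 219, 219]), (42, [217, 218, 217]), (44, [216, 219, 218]), (46, [216, 219, 218]), (48, [216, 222, 222]), (50, [229, 237, 236]), (52, [131, 138, 136]), (54, [20, 21, 22]), (56, [20, 21, 22]), (58, [34, 37, 37]), (60, [36, 38, 37]), (62, [17, 17, 18]), (64, [156, 165, 166]), (66, [156, 165, 166]), (68, [212, 224, 224]), (70, [191, 203, 205]), (72, [197, 207, 215]), (74, [172, 180, 186]), (76, [86, 97, 87]), (78, [86, 97, 87]), (80, [57, 75, 42]), (82, [66, 90, 51])]
```

Force jumps to 12 N while the tool advances only half as far as commanded, which fits the jar meeting the button. One more millimetre to confirm.

Emit:
carry_out([
  [0, 0.5, 0],
  [0, 1, 0],
  [0, 1, 0],
], claw=[0, 0, 0], spin=[0, 0, 0])

```text
time: 22.58
tool_pos: [549.1, -100.6, 150.8]
eef_rot: [[-0.205, 0.979, -0.007], [0.979, 0.205, -0.002], [-0.001, -0.007, -1.0]]
ft_force: [-11.9, -5.2, 8.1]
width: 0.001
grasp_force: 7.1
```

The tool is stalled against the button. Backing off and rising.

Emit:
carry_out([
  [0, -4, 0],
  [0, -10, 0],
  [0, -20, 0],
  [0, -25, -30],
  [0, -25, -80],
  [0, -25, -130],
  [0, -40, -150],
  [0, -40, -150],
  [0, -40, -150],
], claw=[0, 0, 0, 0, 0, 0, 0, 0, 0], spin=[0, 0, 0, 0, 0, 0, 0, 0, 0])

```text
time: 23.7
tool_pos: [513.0, -107.9, 299.8]
eef_rot: [[-0.206, 0.979, -0.001], [0.979, 0.206, 0.001], [0.001, -0.001, -1.0]]
ft_force: [0.0, -0.8, -0.9]
width: -0.002
grasp_force: 0.0
```

```bash
python3 -c "
from seg import *
s=stat();masks('side');masks('wrist',s)" | grep -v '^[0-4]0\? '
```

```text
23.7 [ 513.  -107.9  299.8] mill 112.1 -103.7 [ 0.03 -0.79 -0.89] -0.0019327139016761465
side orange [([602, 30, 21, 10, 39],), ([343, 157, 5, 29, 44],)]
50 [[349.0, 164.0], [352.0, 164.0], [349.0, 172.0], [352.0, 157.0]]
60 [[345.0, 163.0], [348.0, 164.0], [345.0, 171.0], [348.0, 156.0]]
70 [[341.0, 163.0], [344.0, 163.0], [341.0, 171.0], [344.0, 156.0]]
wrist orange [([386, 151, 16, 73, 447],), ([364, 160, 16, 23, 174],)]
50 [[384.0, 192.0], [376.0, 192.0], [382.0, 159.0], [379.0, 223.0]]
60 [[398.0, 192.0], [390.0, 192.0], [396.0, 159.0], [392.0, 223.0]]
70 [[411.0, 192.0], [403.0, 192.0], [409.0, 159.0], [405.0, 223.0]]
```

```bash
python3 -c "
from plant import *
print(hand_in())"
```

```text
the job is handed in; nothing more can be done
None
```

The job is handed in: the jar was pushed up the ramp and is home between the rollers. The orange stop holds it against the thrust button, reading about 0.062–0.063 m from the images. No verdict came back.

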